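# Secure a hand-cart wheel with its linch pin

## Robot

A 6-joint arm with a two-finger parallel gripper is mounted at the origin on the work surface. World frame = base frame: x ahead of the robot, y to its left, z up, the work surface at z = 0. Lengths are in mm, angles in degrees, forces in N, time in s.
With the tool pointing down it reaches from about 325 to 925 mm from the base axis. Payload 3.1 kg.
Tool frame: the origin (TCP) lies at the very end of the fingers, on their centre line; the grasp point (between the pads) lies grasp_offset behind it (grasp_offset is the distance from the TCP to the grasp point, in mm); z points along the fingers, y is the line along which they close (so a half turn about z gives the same grasp; the last joint's range is limited). The gripper opens to 85 mm and grips with 20 to 120 N. Pads are 22 mm wide; open, the fingers measure 114 mm over their backs; the gripper's body (76 mm by 85 mm) begins 54 mm behind the grasp point. The pads swing forward as they close: fully open they stand 13 mm farther back than shut.
Start: joints at [68.514, 12.427, 92.441, -0, 75.132, -6.429], TCP at [162.346, 603.559, 231.3] pointing down, gripper open.
Joint ranges: [-157.48, 157.48], [-44.54, 120.13], [17.64, 146.25], [-64.5, 244.5], [7.68, 150.69], [-147.95, 147.95]. Speed limits (degrees/s): [159.86, 159.86, 180, 180, 180, 180].

## Interface

Orientations are given as [roll, pitch, yaw] about the fixed x, y, z axes, in that order (R = Rz(yaw) Ry(pitch) Rx(roll)).
In Python, from station import * gives the robot as it stands. Calls block until the motion is done:
- goto(position, orientation): joint-space move of the TCP to a pose.
- move_l(position, attitude=None, speed=150): straight line of the TCP; attitude=None keeps the orientation; speed is the mean speed in mm/s.
- move_j(angles): joint-space move.
- grip(opening, squeeze=None): finger opening in mm; squeeze is the grip in N (None keeps the last); returns when the fingers have stopped.
- wait(seconds).
- solve_ik(position, orientation): joint angles nearest the present ones, or None.
- get_obs(): the state.
- get_image(name): name is "scene" or "top" or "wrist"; returns the picture (420x560x3 uint8, red, green, blue); there is no depth.
- get_calibration(name): a dict with "fx", "fy", "cx", "cy" (pixels), "R" (3x3) and "t" (3): a world point X has camera coordinates R X + t; the wrist camera has in their place "mount" (4x4, takes a point from camera to tool coordinates, whose origin is the TCP and whose axes are the flange's). Camera axes: x right, y down, z forward; pixel columns grow to the right and rows downward; lengths in mm; the calibration is good to about 2 mm. A picture is of the moment at which its call begins: read the wrist's pose just before it. get_calibration takes no time and is no camera call.
A pose or a line that the arm cannot do raises Unreachable and nothing moves.
- sign_off(): hands the job in; it is judged then, once.
Trained networks look in the newest picture that a camera, given by its name, has taken for a name from the list of things; names that differ only in an ending like _2 or _b are one class to them, and where a whole thing is asked for, a point or a joint stands for the part that bears it (a point fixed in the world has none). Each returns a list of dicts, best first, with "score" (0 to 1); they miss things now and then, are a little off and sometimes report something else, mostly with a low value. They report only what shows in the picture. A call takes as long as a camera call.
- spot_in(name, camera): "extent" ([centre column, centre row, width, height] in pixels, round what is visible of it).
- regions_of(name, camera): "region" (420x560 bool, what is visible of it) and "extent" ([centre column, centre row, width, height] in pixels, round what is visible of it).
The state is a dict: "t": time; "joint_pos": joint angles; "qvel": joint speeds; "effort": joint torques, N m; "tcp_pos": TCP position; "ee_rot": TCP orientation; "wrist_force": force on the tool from outside, world axes, zero at the start; "moment": the same for the moment, N m; "grip_width": finger opening in mm; "grip_force": force on a finger pad.
Only numpy, scipy, OpenCV 4.12 (cv2) and the standard library are available. Lean on these libraries where they do the work, as an engineer would, in place of code of your own. Each camera call takes 0.05 s, during which the arm holds its last target. There are 200 camera calls.

## Task

The linch pin that keeps the cart wheel on its axle has only been started in its hole, under the edge of the mudguard: push it fully home, then flip its sprung ring down over the end of the axle so that it snaps shut. Leave the hammer, spanner and grease tin where they lie.

Things in the scene. Friction and masses are not known exactly. Their poses are not given: they have to be found in the camera images.
- cart_axle: fixed hand-cart axle across two V-stands: green 40 mm square beam, a 25 mm round steel stub at each end, 145 mm above the bench. One stub carries a wheel (260 mm across, turns freely) and, outside it, the linch pin. Origin: on the bench straight below the pin's hole. z up; y level along the axle, outward from the wheel to the stub's end, 14 mm beyond the hole; x level across the axle.
- guard_edge (a point): outer lower edge of the green mudguard over the wheel, 6 mm inward (-y of cart_axle) of the pin's axis, 267 mm above the bench (the guard's top is at 290). A gripper pointing straight down over the pin strikes the guard; leaning 25 to 50 degrees, fingers pointing down and inward (-y of cart_axle), it is clear. The tyre's side is 16 mm inward of the pin's axis.
- linch_pin (a joint): travel of the linch pin straight down its hole, m: 0 = 38 mm out, 0.038 = home, its head's shoulder on the axle. Starts at 0 to 0.008, stays where it is left, needs about 6 N to slide and cannot be pulled out. The steel pin is 81 mm long: shank 10 mm across, head a flat-topped cylinder 22 mm across and 24 mm tall.
- pin_head (a point): centre of the flat top of the linch pin's head; moves with the pin. Home, it is 182 mm above the bench.
- snap_ring (a joint): swing of the pin's sprung ring, rad: 0 = open, sticking out from the head along +y of cart_axle and 10 degrees upward; 1.62 = shut, hanging around the axle's end against the pin's point. Pushed down and inward past 0.75 it snaps shut by itself; before that it springs back open; it takes about 4 N at its far edge. With the pin not home the axle's end stops it.
- ring_hinge (a point): pivot of the ring, on the pin's axis, 15 mm below pin_head; the ring turns about the x direction of cart_axle.
- ring_far (a point): far edge of the ring, on the centre line of its wire, 60 mm from ring_hinge; moves with the ring. The ring is a round loop of 5 mm steel wire, 65 mm across outside; a fingertip can slip through the middle of the loop, so press on this far edge.
- hammer: club hammer lying on the bench near the axle, 300 mm long with a wooden handle, under 50 mm high; origin under the handle's middle.
- spanner: steel spanner, 200 mm long, lying flat on the bench; origin under its middle.
- grease_tin: blue tin, 84 mm across, 85 mm high, standing on the bench near the wheel; origin at the centre of its underside.

How it is judged (in metres and radians):
On the way, in this order (a step that is already met when the one before it is completed fails the run):
1. the linch pin is pushed home (value of joint linch_pin above 0.0355 m), for 0.2 s.
2. the ring is snapped shut over the axle's end (value of joint snap_ring above 1.52 rad), for 0.2 s.
At the end, for the whole second after the job is handed in: The linch pin is within 2.5 mm of home and its ring within 0.1 rad of fully shut around the axle's end; hammer, spanner and grease tin are within 40 mm of where they lay (value of joint linch_pin above 0.0355 m and value of joint snap_ring above 1.52 rad and distance of each of hammer, spanner, grease_tin from where it was at the start of the episode below 0.04 m); the robot touches nothing.
It fails at once if the hammer, spanner or grease tin is shoved more than 40 mm or the tin is tipped (distance of any of hammer, spanner, grease_tin from where it was at the start of the episode above 0.04 m or angle between grease_tin's own z axis and vertical above 0.5 rad).
It also fails if it takes over 38 s, if anything falls off the work surface, if the arm or the gripper's body presses on something with over 40 N, if the wrist force passes 120 N, or if a joint passes its speed limit or range.

## Working session

There is one attempt and no reset: what is moved stays moved. The work goes in short steps, each a Python script; the robot and the scene stay as the last script left them, time stands still between calls to the robot, and variables do not carry over. Pictures are saved under pics/ and viewed, at most 10 in all, crops included, and the job is handed in when it is done.

```bash
mkdir -p pics; ls; python3 - <<'E'
from station import *
import cv2,numpy as np
a=get_image("scene");b=get_image("top")
cv2.imwrite("pics/s.png",a[:,:,::-1]);cv2.imwrite("pics/t.png",b[:,:,::-1])
for c in("scene","top"):
    print(c,get_calibration(c))
    for n in("pin_head","ring_far","cart_axle","grease_tin","hammer","spanner","snap_ring","linch_pin"):
        print(n,[(np.round(d["extent"],1).tolist(),round(d["score"],2)) for d in spot_in(n,c)[:2]])
print(get_obs()["t"],get_obs()["ee_rot"])
E
```

```text
pics
scene {'fx': 424.0211646382743, 'fy': 424.0211646382743, 'cx': 282.2561338936458, 'cy': 212.36745492411904, 'R': array([[-0.39495534,  0.91868211,  0.00578414],
       [ 0.57297917,  0.25124409, -0.78010979],
       [-0.71812614, -0.30479433, -0.62561591]]), 't': array([  41.08685132, -274.38839156, 1304.41492193])}
pin_head [([207.2, 140.3, 28.1, 31.5], 0.57)]
ring_far [([320.0, 213.9, 22.0, 57.9], 0.7), ([219.4, 135.5, 19.1, 7.8], 0.62)]
cart_axle [([115.2, 160.3, 230.4, 148.7], 0.81)]
grease_tin []
hammer [([271.2, 216.8, 58.0, 93.0], 0.97)]
spanner [([319.5, 217.2, 27.7, 56.3], 0.94)]
snap_ring [([217.0, 132.0, 26.6, 13.2], 0.59)]
linch_pin [([213.8, 140.2, 38.2, 29.9], 0.63), ([116.0, 159.9, 232.0, 149.0], 0.43)]
top {'fx': 466.3948015797298, 'fy': 466.3948015797298, 'cx': 282.94905710627427, 'cy': 205.71782943363908, 'R': array([[-0.12987288, -0.99151456,  0.00564852],
       [-0.96928665,  0.12575735, -0.21134918],
       [ 0.20884544, -0.03292356, -0.9773943 ]]), 't': array([264.11560679, 584.74799404, 967.79685805])}
pin_head [([393.7, 241.4, 14.0, 23.9], 0.85), ([461.6, 210.1, 191.5, 162.0], 0.41)]
ring_far [([384.8, 247.3, 31.0, 33.0], 0.8)]
cart_axle [([462.5, 209.4, 189.2, 164.8], 0.68), ([285.1, 309.6, 60.6, 79.4], 0.6)]
grease_tin [([343.9, 174.1, 41.7, 47.5], 0.8)]
hammer [([311.8, 286.1, 85.3, 135.6], 0.58)]
spanner [([281.9, 307.9, 60.7, 80.3], 0.87)]
snap_ring [([385.6, 247.8, 33.6, 36.8], 0.62)]
linch_pin [([383.4, 247.9, 34.9, 41.4], 0.64)]
0.9 [1.79999597e+02 3.49379091e-04 1.64945120e+02]
```

View pics/s.png

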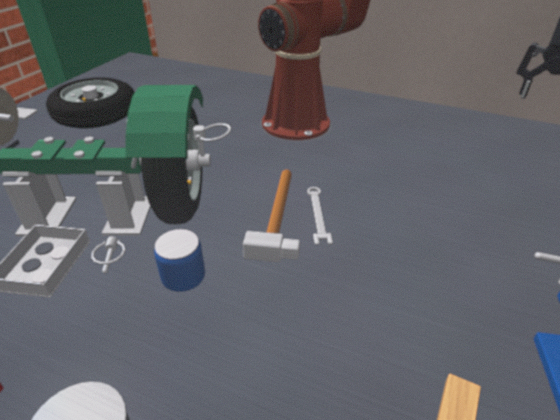

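View pics/t.png

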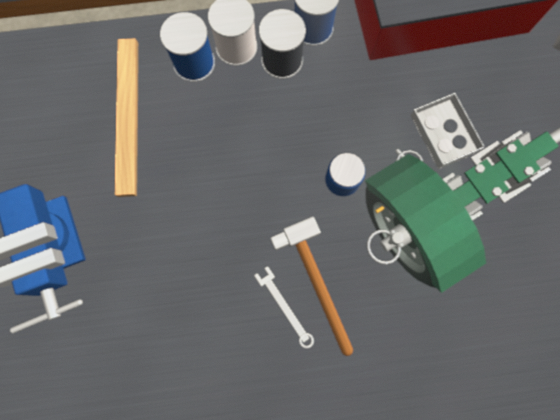

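The scene view shows the wheel and guard at left, with the ring at about (214,131) and the stub at about (203,160). In the top view the pin head is at about (401,234), the ring centre at (384,246) and the tin at (345,172). I'll enlarge both views and triangulate.

```bash
cat > h.py <<'E'
from station import *
import numpy as np, cv2
def cam(c):
    k=get_calibration(c); K=np.array([[k["fx"],0,k["cx"]],[0,k["fy"],k["cy"]],[0,0,1]])
    if "mount" in k: return K,k["mount"]
    return K,np.array(k["R"]),np.array(k["t"])
def ray(c,p):
    K,R,t=cam(c); d=R.T@np.linalg.solve(K,[p[0],p[1],1]); return -R.T@t,d
def onz(c,p,z):
    o,d=ray(c,p); return o+d*(z-o[2])/d[2]
def proj(c,X):
    K,R,t=cam(c); q=K@(R@np.array(X,float)+t); return q[:2]/q[2]
E
python3 - <<'E'
from h import *
a=cv2.imread("pics/s.png")[105:185,125:245];b=cv2.imread("pics/t.png")[130:290,360:560]
A=cv2.resize(a,(400,267),interpolation=3);A=cv2.resize(a,(800,533),interpolation=3)[:, :]
cv2.imwrite("pics/c1.png",A)
cv2.imwrite("pics/c2.png",cv2.resize(b,(750,600),interpolation=3))
print(onz("top",(401,234),216),onz("top",(384,246),207),onz("scene",(214,131),207), onz("scene",(199,131),216))
print(onz("top",(345,165),85))
K,M=cam("wrist");print(K,M)
E
```

```text
[499.95484657 -17.8495821  216.        ] [482.94790265  15.09461994 207.        ] [477.26750357  14.09499402 207.        ] [503.26029995  -2.5579149  216.        ]
[682.31322385  39.82940041  85.        ]
[[360.1665878    0.         282.08735828]
 [  0.         360.1665878  209.94869794]
 [  0.           0.           1.        ]] [[ 2.80471040e-05 -9.65884646e-01 -2.58972683e-01  6.38086623e+01]
 [ 9.99999482e-01  2.90615185e-04 -9.75599639e-04 -2.05067094e+00]
 [ 1.01757811e-03 -2.58972521e-01  9.65884153e-01 -1.41722961e+02]
 [ 0.00000000e+00  0.00000000e+00  0.00000000e+00  1.00000000e+00]]
```

View pics/c1.png

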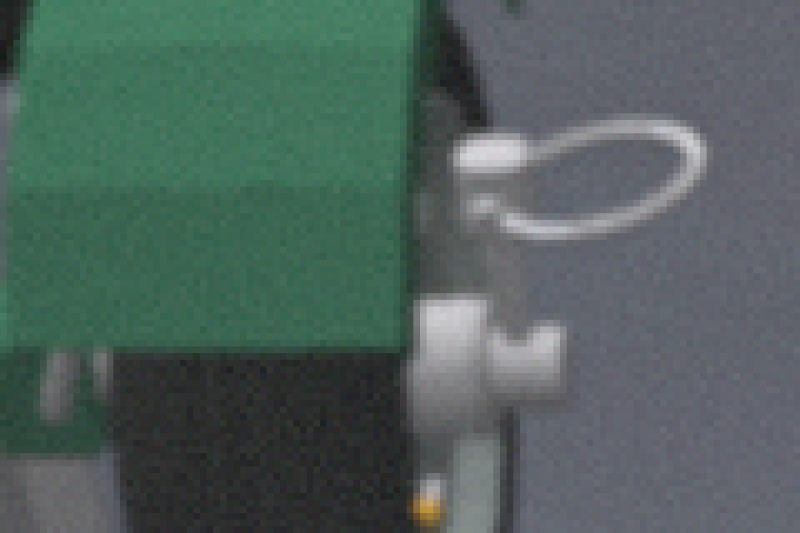

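View pics/c2.png

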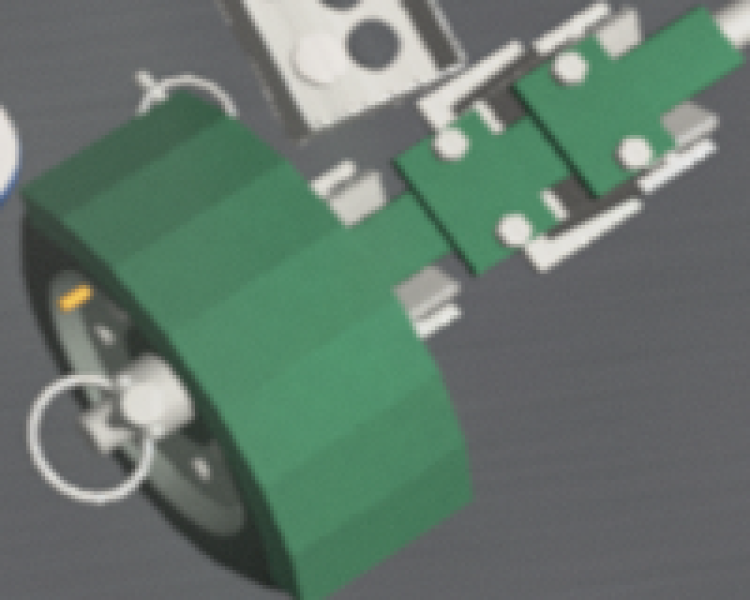

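Crop 1 shows the head top at scene pixel (198.5,126.5) and the ring centre at (216,132). Crop 2 shows the head top at top pixel (399.2,237.5), the ring centre at (384.3,246.8), and bolt pairs that give the axle's direction.

```bash
python3 - <<'E'
from h import *
def tri(a,b):
    P=[cam(c)[0]@np.c_[cam(c)[1],cam(c)[2]] for c in("top","scene")]
    X=cv2.triangulatePoints(P[0],P[1],np.array(a,float),np.array(b,float));X=X[:3,0]/X[3,0]
    return X.round(1),proj("top",X)-a,proj("scene",X)-b
print("head",tri((399.2,237.5),(198.5,126.5)));print("ring",tri((384.3,246.8),(216.5,132)))
f=lambda x,y:onz("top",(360+x/3.75,130+y/3.75),170)
p,q=f(483,186.5),f(602,110);d=p-q;print("axle pts",p,q,"dir",np.degrees(np.arctan2(d[1],d[0])))
h=onz("top",(399.2,237.5),216);d=h-p;print(h,np.degrees(np.arctan2(d[1],d[0])))
r=onz("top",(384.3,246.8),206);d=r-h;print(r,np.degrees(np.arctan2(d[1],d[0])))
# ring far in wrist candidates
E
```

```text
head (array([493. , -11.4, 219.1]), array([-0.55098842,  0.4031003 ]), array([-0.76436613, -0.15155889]))
ring (array([480.1,  17.6, 207.7]), array([-1.26607025,  0.84805066]), array([-1.72111396, -0.32516209]))
axle pts [ 590.60144332 -225.06437935  170.        ] [ 624.14360402 -298.27795896  170.        ] dir 114.61446901900936
[493.96450953 -13.35925465 216.        ] 114.53525186276246
[481.50201434  14.5647545  206.        ] 114.05122368819062
```

```bash
cat >> h.py <<'E'
from scipy.spatial.transform import Rotation as Ro
YAW=np.radians(114.5); ya=np.array([np.cos(YAW),np.sin(YAW),0]); xa=np.array([ya[1],-ya[0],0]); za=np.array([0,0,1.])
def att(lean,s=1):
    l=np.radians(lean); z=-np.cos(l)*za-np.sin(l)*ya; x=s*(np.cos(l)*ya-np.sin(l)*za)
    return Ro.from_matrix(np.c_[x,np.cross(z,x),z]).as_euler("xyz",degrees=True),z
def P(pin,x,y,z): return np.array([pin[0],pin[1],0])+x*xa+y*ya+z*za   # cart_axle -> world
E
python3 - <<'E'
from h import *
pin=(493.5,-12.5)
for s in(1,-1):
  for lean in(27,35):
    e,z=att(lean,s); print(s,lean,e.round(1),[None if (q:=solve_ik(P(pin,*p),e)) is None else np.round(q) for p in((0,130,330),(0,40,275),(0,-4,224),(0,60,180),(0,36,119))])
E
```

```text
1 27 [180.   27.  114.5] [array([ 22., -13., 111., -27.,  82.,   1.]), array([ 11., -11., 115., -28.,  71.,  -6.]), array([  5.,  -7., 117., -29.,  63.,  -8.]), array([ 13.,  -5., 120., -30.,  62.,   2.]), array([ 10.,   1., 122., -33.,  54.,   5.])]
1 35 [180.   35.  114.5] [array([ 27., -11., 112., -35.,  83.,   8.]), array([ 15., -10., 117., -37.,  71.,   2.]), array([ 10.,  -6., 119., -38.,  63.,   2.]), array([ 18.,  -3., 121., -40.,  63.,  12.]), array([ 15.,   3., 123., -43.,  56.,  16.])]
-1 27 [180.  -27.  -65.5] [None, None, None, None, None]
-1 35 [180.  -35.  -65.5] [None, None, None, None, None]
```

```bash
python3 - <<'E'
from h import *
pin=(493.5,-12.5); e,z=att(30)
grip(0); goto(P(pin,0,130,330),e); move_l(P(pin,0,50,290))
o=get_obs();im=get_image("wrist");cv2.imwrite("pics/w1.png",im[:,:,::-1])
T=np.eye(4);T[:3,:3]=Ro.from_euler("xyz",o["ee_rot"],degrees=True).as_matrix();T[:3,3]=o["tcp_pos"]
K,M=cam("wrist");W=np.linalg.inv(T@M);np.savez("w1.npz",W=W,K=K)
def pr(X): q=K@(W@np.r_[X,1])[:3]; return (q[:2]/q[2]).round(1)
for n in((0,0,218),(0,59,214),(0,14,145),(0,14,157.5),(0,0,203)): print(n,pr(P(pin,*n)))
for n in("pin_head","ring_far"): print(n,[(np.round(d["extent"],1).tolist(),round(d["score"],2)) for d in spot_in(n,"wrist")[:2]])
print(o["t"],o["wrist_force"],o["grip_width"],o["tcp_pos"])
E
```

```text
(0, 0, 218) [281.9 224. ]
(0, 59, 214) [281.9 146.5]
(0, 14, 145) [282.  142.9]
(0, 14, 157.5) [282.  152.4]
(0, 0, 203) [281.9 208. ]
pin_head [([287.6, 185.5, 102.3, 89.8], 0.97), ([285.3, 172.4, 105.6, 64.5], 0.73)]
ring_far [([281.4, 174.1, 103.7, 61.2], 0.71)]
4.4583 [-0.05609711 -0.72131895 -0.02727307] 0.0157914647167932 [472.88583173  33.33917728 290.25032925]
```

View pics/w1.png

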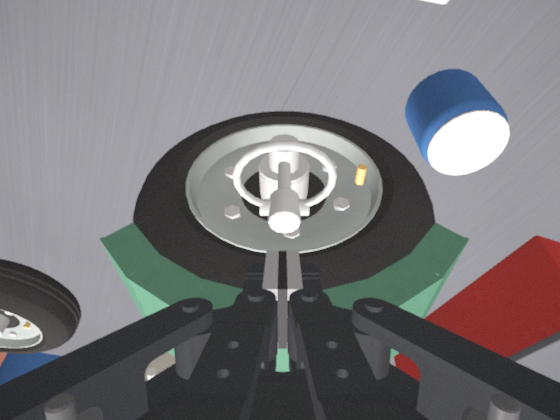

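The wrist view shows the head top at (285,223) and the ring's far edge at (284,144). Both are within about 3 px of prediction, so I'll shift 1.5 mm along +x of the axle and press the pin in.

```bash
cat >> h.py <<'E'
PIN=np.array([493.5,-12.5])+1.5*xa[:2]
E
python3 - <<'E'
from h import *
e,z=att(30)
move_l(P(PIN,0,-2,228)-z*25,e,speed=100); move_l(P(PIN,0,-2,228),speed=80)
f0=get_obs()["wrist_force"]
zc=228
while zc>180:
    zc-=3 if zc>192 else 1
    move_l(P(PIN,0,-2,zc),speed=40)
    o=get_obs();f=o["wrist_force"]-f0
    print(zc,o["tcp_pos"][2].round(1),f.round(1),round(o["t"],2))
    if f[2]>(45 if zc>195 else 25): break
E
```

```text
225 225.1 [ 0.8 -1.4  0.4] 6.03
222 222.1 [ 0.4 -1.2  1.5] 6.28
219 219.4 [ 0.2 -0.2  4.8] 6.53
216 216.3 [ 0.5 -0.5  4.4] 6.78
213 213.1 [ 0.8 -0.2  4.4] 7.03
210 210.0 [ 1.3 -1.2  3.2] 7.28
207 207.0 [2.6 0.  3.1] 7.53
204 204.0 [ 2.1 -1.2  3.6] 7.78
201 201.0 [ 1.6 -1.2  4. ] 8.03
198 198.0 [ 2.4 -0.8  3.2] 8.28
195 195.0 [ 2.5 -1.   3.1] 8.53
192 192.0 [ 1.8 -0.6  2.6] 8.78
191 191.1 [ 1.8 -0.4  4. ] 9.03
190 190.1 [ 2.  -0.6  4.9] 9.28
189 189.0 [ 2.4 -1.1  5.2] 9.53
188 188.0 [ 2.7 -0.4  4.2] 9.78
187 187.0 [ 4.4 -0.9  3.9] 10.03
186 185.9 [ 3.2 -1.2  4.8] 10.28
185 185.7 [1.8 0.7 9.1] 10.53
184 185.6 [-1.2  1.5 11.8] 10.78
183 185.5 [-3.7  2.4 16.6] 11.03
182 185.4 [-5.4  3.9 20.3] 11.28
181 185.4 [-8.1  5.  24.8] 11.53
180 185.3 [-11.9   5.3  28.7] 11.78
```

```bash
python3 - <<'E'
from h import *
e,z=att(30)
tcp=get_obs()["tcp_pos"]
move_l(P(PIN,0,-2,188)-z*45,speed=100)
def far(th): a=np.radians(10)-th; return P(PIN,0,60*np.cos(a),167+60*np.sin(a))
move_l(far(0)-z*18,speed=150)
f0=get_obs()["wrist_force"]; print(f0)
for th in np.arange(0,1.15,.1):
    move_l(far(th)-2.5*z,speed=60)
    o=get_obs();print(round(th,2),o["tcp_pos"].round(0),(o["wrist_force"]-f0).round(1),round(o["t"],2))
T=far(1.1)
move_l(T+ya*50-z*20,speed=150); move_l(P(PIN,0,110,290),speed=200)
im=get_image("wrist");cv2.imwrite("pics/w2.png",im[:,:,::-1]); print(get_obs()["t"])
E
```

```text
[-0.57081635 -0.07556934  0.68404909]
0.0 [471.  43. 180.] [-0.8  4.7  3.9] 13.4
0.1 [470.  44. 174.] [-1.1  4.9  2.7] 13.65
0.2 [470.  44. 168.] [0.7 5.  2.3] 13.9
0.3 [470.  43. 162.] [0.4 5.  2.1] 14.15
0.4 [470.  42. 156.] [0.3 3.4 0.5] 14.4
0.5 [470.  40. 150.] [-0.9  1.1  0.5] 14.65
0.6 [471.  38. 144.] [0.3 0.1 0.4] 14.9
0.7 [472.  36. 138.] [ 1.  -0.1 -0.6] 15.15
0.8 [474.  33. 134.] [ 0.2 -0.2 -0.3] 15.4
0.9 [475.  30. 129.] [ 1.2  0.7 -0.4] 15.65
1.0 [477.  26. 125.] [ 0.8  0.2 -0.9] 15.9
1.1 [479.  22. 121.] [-0.5 -0.6 -1.6] 16.15
17.6833
```

View pics/w2.png

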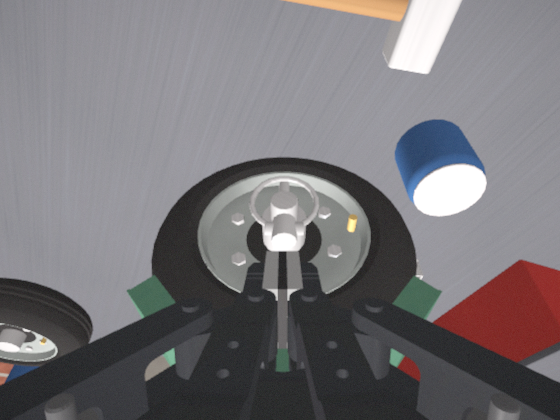

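The head sits on the axle, with the ring loop visible around the stub from row 175 to 237. I'll check whether it is open or shut by projection and with the scene view.

```bash
python3 - <<'E'
from h import *
o=get_obs()
T=np.eye(4);T[:3,:3]=Ro.from_euler("xyz",o["ee_rot"],degrees=True).as_matrix();T[:3,3]=o["tcp_pos"]
K,M=cam("wrist");W=np.linalg.inv(T@M)
def pr(X): q=K@(W@np.r_[X,1])[:3]; return (q[:2]/q[2]).round(1)
for th in(0,.4,.8,1.2,1.62):
    a=np.radians(10)-th; c,s=np.cos(a),np.sin(a)
    print(th,"far",pr(P(PIN,0,60*c,167+60*s)),"sides",pr(P(PIN,30,30*c,167+30*s)),pr(P(PIN,-30,30*c,167+30*s)))
print("head",pr(P(PIN,0,0,182)))
a=get_image("scene")[105:195,125:245];cv2.imwrite("pics/s2.png",cv2.resize(a,(800,600),interpolation=3)[:,:,::-1])
E
```

```text
0 far [284.5 186.5] sides [321.5 209.8] [247.2 209.6]
0.4 far [284.5 167. ] sides [320.5 200. ] [248.3 199.8]
0.8 far [284.5 160.3] sides [319.1 195.4] [249.6 195.3]
1.2 far [284.4 164.9] sides [317.8 196.5] [250.8 196.3]
1.62 far [284.3 178.9] sides [316.6 202.8] [251.9 202.7]
head [284.2 242.6]
```

View pics/s2.png

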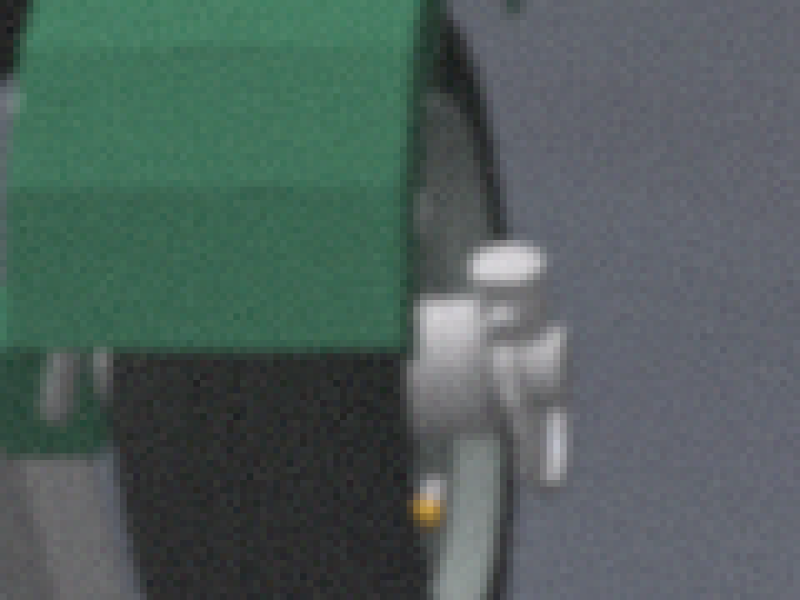

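The scene view shows the head on the axle at (507,265). The ring hangs around the stub to the pin's point at (550,480), which matches the projection for shut.

```bash
python3 -c "
from station import *
print(get_obs()['wrist_force'],get_obs()['t']);print(sign_off())"
```

```text
[-0.22048891 -0.34863995 -0.62920001] 17.7333
the job is handed in; nothing more can be done
None
```

The pin is pushed home and its ring has snapped shut over the axle's end (force readings and camera views agree); I touched none of the tools and handed the job in at about 18 s, though no verdict came back.

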